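Load the round tube cuts into the tacking nests

ROBOT

A 7-joint arm with a two-finger parallel gripper is mounted at the origin on the work surface. World frame = base frame: x ahead of the robot, y to its left, z up, the work surface at z = 0. Lengths are in m, angles in rad, forces in N, time in s.
With the tool pointing down it reaches from about 0.4 to 0.875 m from the base axis. Payload 19.3 kg.
Tool frame: the origin (TCP) lies at the very end of the fingers, on their centre line; the grasp point (between the pads) lies 19 mm behind it; z points along the fingers, y is the direction in which the jaws open and shut (so a half turn about z gives the same grasp; the last joint's range is limited). The gripper opens to 85 mm and grips with 20 to 120 N. Pads are 22 mm wide; open, the fingers measure 114 mm over their backs; the gripper's body (76 mm by 85 mm) begins 54 mm behind the grasp point. The pads swing forward as they close: fully open they stand 13 mm farther back than shut.
Start: joints at [-1.286, 0.521, -0.036, 1.599, 0.021, 1.021, -0.113], TCP at [0.217, 0.586, 0.231] pointing down, gripper open.
Joint ranges: [-2.91, 2.91], [-0.3, 2.13], [-1.5, 1.42], [0.17, 2.43], [-1.26, 4.41], [0.16, 1.93], [-2.52, 2.52]. Speed limits (rad/s): [1.89, 1.89, 2.39, 2.39, 3.01, 3.01, 3.01].

INTERFACE

Orientations are given as [roll, pitch, yaw] about the fixed x, y, z axes, in that order (R = Rz(yaw) Ry(pitch) Rx(roll)).
In Python, from workcell import telemetry, imaging, ticket gives the robot as it stands.
- The arm moves only by the tool carry_out, never from a script. Its argument "series" is a list of rows, each a list of 7 numbers: the shift along the tool's x, y, z in m, then the turn, a rotation vector about the tool's x, y, z in rad, then the closure in counts, from 0 (fully open) to 255 (shut). In form: [[tx, ty, tz, ax, ay, az, jaw], ...]. A call has 1 to 10 rows; each row is the pose to reach, as a shift and turn from the pose commanded when the call began, along the tool's axes at that moment; what a row does not reach only later rows make up. A row lasts 1/8 s, in which the tool goes at most 62.5 mm and 10.7 degrees, less where a joint would pass 70% of its speed; a pose out of reach is approached as far as the arm can. A call with a gripper value outside its range is refused whole. The fingers move at their own pace and stop on an object; "force" is the grip in N (left out, the last holds). Time passes only in rows, so rows that repeat a pose let the fingers close. It gives the time, the measured TCP pose, the force and the opening at its end, in the units of the state.
- telemetry.observe(): the state, without advancing time (a new reading comes with each control period).
- imaging.grab_frame(name): name is "scene" or "side" or "wrist"; returns (picture, depth): 400x640x3 uint8, blue, green, red; 400x640 float32, m along the optical axis (not along the pixel's ray), 0 where there is no reading.
- imaging.camera_info(name): a dict with "mtx" (3x3 intrinsics, pixels), "extrinsics" (4x4, takes a point from camera to world coordinates); the wrist camera has in their place "hand_eye" (4x4, takes a point from camera to tool coordinates, whose origin is the TCP and whose axes are the flange's). Camera axes: x right, y down, z forward; pixel columns grow to the right and rows downward; lengths in m; the calibration is good to about 2 mm. A picture is of the moment at which its call begins: read the wrist's pose just before it. camera_info takes no time and is no camera call.
- ticket.job_done(): hands the job in, once; it reports no verdict.
The state is a dict: "clock": time; "qpos": joint angles; "qd": joint speeds; "joint_efforts": joint torques, N m; "position": TCP position; "tool_rot": TCP orientation; "force": force on the tool from outside, world axes, zero at the start; "moment": the same for the moment, N m; "grip_width": finger opening in m.
Only numpy, scipy, OpenCV 4.12 (cv2) and the standard library are available. Lean on these libraries where they do the work, as an engineer would, in place of code of your own. Each camera call takes 0.05 s, during which the arm holds its last target.

TASK

Load the welding bench for tacking: pick out the four round tube cuts and stand each one upright inside the ring of the nest that fits its diameter, the thinnest tube in the narrowest ring and so on up to the thickest in the widest. Set them down gently rather than dropping them, and leave the square and the rectangular offcut standing where they are.

Things in the scene. Friction and masses are not known exactly. Their poses are not given: they have to be found in the camera images.
- tube_20: the thinnest of four loose upright round steel tube cuts: 20 mm outer diameter, 70 mm tall, 3 mm wall, open at both ends, about 90 g (may differ by a fifth). Origin: centre of its lower end on its axis, z along the axis (up at the start)
- tube_32: the second thinnest of four loose upright round steel tube cuts: 32 mm outer diameter, 75 mm tall, 3.5 mm wall, open at both ends, about 170 g (may differ by a fifth). Origin: centre of its lower end on its axis, z along the axis (up at the start)
- tube_44: the second thickest of four loose upright round steel tube cuts: 44 mm outer diameter, 62 mm tall, 4 mm wall, open at both ends, about 220 g (may differ by a fifth). Origin: centre of its lower end on its axis, z along the axis (up at the start)
- tube_58: the thickest of four loose upright round steel tube cuts: 58 mm outer diameter, 66 mm tall, 4.5 mm wall, open at both ends, about 350 g (may differ by a fifth). Origin: centre of its lower end on its axis, z along the axis (up at the start)
- nest_20: fixed tacking nest for the 20 mm tube: a round grey base 92 mm across and 6 mm thick, carrying a plain upright metal ring, 34 mm inner and 42 mm outer diameter, whose rim is 20 mm above the bench. The base's top is the nest's floor, 6 mm above the bench. All four nests have the same base; only the ring differs. Origin: centre of the underside, on the bench; z up
- nest_32: fixed tacking nest for the 32 mm tube: a round grey base 92 mm across and 6 mm thick, carrying a plain upright metal ring, 46 mm inner and 54 mm outer diameter, whose rim is 20 mm above the bench. The base's top is the nest's floor, 6 mm above the bench. All four nests have the same base; only the ring differs. Origin: centre of the underside, on the bench; z up
- nest_44: fixed tacking nest for the 44 mm tube: a round grey base 92 mm across and 6 mm thick, carrying a plain upright metal ring, 58 mm inner and 66 mm outer diameter, whose rim is 20 mm above the bench. The base's top is the nest's floor, 6 mm above the bench. All four nests have the same base; only the ring differs. Origin: centre of the underside, on the bench; z up
- nest_58: fixed tacking nest for the 58 mm tube: a round grey base 92 mm across and 6 mm thick, carrying a plain upright metal ring, 72 mm inner and 80 mm outer diameter, whose rim is 20 mm above the bench. The base's top is the nest's floor, 6 mm above the bench. All four nests have the same base; only the ring differs. Origin: centre of the underside, on the bench; z up
- square_offcut: loose offcut of square steel tube standing on end, 40 by 40 mm, 64 mm tall, to be left alone. Origin: centre of its lower end; z up, x and y square to its sides
- oblong_offcut: loose offcut of rectangular steel tube standing on end, 50 mm (its x) by 30 mm (its y), 70 mm tall, to be left alone. Origin: centre of its lower end; z up
There are look-alikes about, which are no part of the job. What is shaped like the tube_32 but black or purple is not meant. Leave any yellow look-alike of the nest_44 alone.

How it is judged:
At the end, for the whole second after the job is handed in: Each round tube stands at rest, upright (0.12 rad), on the floor of its own size's nest inside the ring (axes within 12 mm, lower end 2 to 11 mm above the bench; the nest floor is at 6 mm); both box-section offcuts stand upright (0.12 rad) within 25 mm of where they stood (horizontal distance between tube_20 and nest_20 below 0.012 m and z of tube_20 in the frame of nest_20 between 0.002 and 0.011 m and angle between each of tube_20, tube_32, tube_44, tube_58, square_offcut, oblong_offcut's own z axis and vertical below 0.12 rad and linear speed of each of tube_20, tube_32, tube_44, tube_58 below 0.02 m/s and horizontal distance between tube_32 and nest_32 below 0.012 m and z of tube_32 in the frame of nest_32 between 0.002 and 0.011 m and horizontal distance between tube_44 and nest_44 below 0.012 m and z of tube_44 in the frame of nest_44 between 0.002 and 0.011 m and horizontal distance between tube_58 and nest_58 below 0.012 m and z of tube_58 in the frame of nest_58 between 0.002 and 0.011 m and distance of each of square_offcut, oblong_offcut from where it was at the start of the episode below 0.025 m); the robot touches nothing.
It fails at once if the square or the rectangular offcut is shifted by more than 25 mm or tipped by more than 0.35 rad (distance of any of square_offcut, oblong_offcut from where it was at the start of the episode above 0.025 m or angle between any of square_offcut, oblong_offcut's own z axis and vertical above 0.35 rad).
It fails at once if a tube is dropped into its nest: it moves faster than 0.6 m/s (a free fall of about 18 mm) within 30 mm of the nest's axis, its lower end less than 50 mm above the bench ((horizontal distance between tube_20 and nest_20 below 0.03 m and z of tube_20 in the frame of nest_20 below 0.05 m and linear speed of tube_20 above 0.6 m/s) or (horizontal distance between tube_32 and nest_32 below 0.03 m and z of tube_32 in the frame of nest_32 below 0.05 m and linear speed of tube_32 above 0.6 m/s) or (horizontal distance between tube_44 and nest_44 below 0.03 m and z of tube_44 in the frame of nest_44 below 0.05 m and linear speed of tube_44 above 0.6 m/s) or (horizontal distance between tube_58 and nest_58 below 0.03 m and z of tube_58 in the frame of nest_58 below 0.05 m and linear speed of tube_58 above 0.6 m/s)).
It also fails if it takes over 120 s, if anything falls off the work surface, if the arm or the gripper's body presses on something with over 40 N, if the wrist force passes 120 N, or if a joint passes its speed limit or range.

## Working session

There is one attempt and no reset: what is moved stays moved. The work goes in short steps, Python scripts to look and compute and a tool call to move; the robot and the scene stay as the last step left them, time stands still between calls to the robot, and variables do not carry over. Pictures are saved under pics/ and viewed, and the job is handed in when it is done.

Besides the shell and the picture viewer there is one more tool, called after "Call:" as name(argument=value, ...), one argument or row to a line, values as JSON. carry_out: Moves the arm, as the interface text tells. Its arguments: {"type":"object","properties":{"series":{"type":"array"},"force":{"type":"number"}},"required":["series"]}

```bash
ls; mkdir -p pics; python3 - <<'E'
from workcell import telemetry, imaging
import cv2
print(telemetry.observe())
for n in ("scene","side"):
    p,d=imaging.grab_frame(n); cv2.imwrite(f"pics/{n}0.png",p)
    import numpy as np
    np.save(f"pics/{n}0.npy",d)
    print(n,imaging.camera_info(n))
print(imaging.camera_info("wrist"))
E
```

```text
pics
{'clock': 0.0, 'qpos': array([-1.2862061 ,  0.52198743, -0.03631336,  1.5999589 ,  0.02120616,
        1.02110774, -0.1127968 ]), 'qd': array([ 1.65466312e-03,  1.02711002e-03, -9.00347642e-05, -1.14996815e-03,
        3.32711354e-04, -5.50019383e-04, -1.95350643e-03]), 'joint_efforts': array([ 4.43770041e-04, -9.27112412e+01,  1.97979771e+00, -3.69944322e+01,
        1.79544627e-02,  8.03260045e-03, -6.71092698e-05]), 'position': array([0.21705428, 0.58576489, 0.23076004]), 'tool_rot': array([-3.14051999e+00,  8.82282872e-05,  2.78678586e+00]), 'force': array([ 0.64587353, -0.17342223,  0.61973529]), 'moment': array([-0.03634223, -0.00033428,  0.01070777]), 'grip_width': 0.08492579141055945}
scene {'mtx': array([[390.34235734,   0.        , 321.74058743],
       [  0.        , 390.34235734, 199.88238235],
       [  0.        ,   0.        ,   1.        ]]), 'extrinsics': array([[-0.88745778,  0.37309921, -0.27058394,  0.78038931],
       [ 0.4607228 ,  0.73392267, -0.49909119,  0.54062025],
       [ 0.01237716, -0.56758655, -0.8232207 ,  0.91058174],
       [ 0.        ,  0.   
[... 280 characters left out ...]
      [-0.03966089, -0.53312967,  0.84510341, -0.79303753],
       [-0.00562211, -0.84563641, -0.53372975,  0.54778904],
       [ 0.        ,  0.        ,  0.        ,  1.        ]])}
{'mtx': array([[338.59645744,   0.        , 315.63093623],
       [  0.        , 338.59645744, 202.90855395],
       [  0.        ,   0.        ,   1.        ]]), 'hand_eye': array([[ 1.55802314e-04, -9.55750173e-01, -2.94179508e-01,
         7.52446066e-02],
       [ 9.99999877e-01,  2.87332862e-04, -4.03889921e-04,
        -7.09524887e-04],
       [ 4.70545302e-04, -2.94179408e-01,  9.55750100e-01,
        -1.42504257e-01],
       [ 0.00000000e+00,  0.00000000e+00,  0.00000000e+00,
         1.00000000e+00]])}
```

View pics/scene0.png

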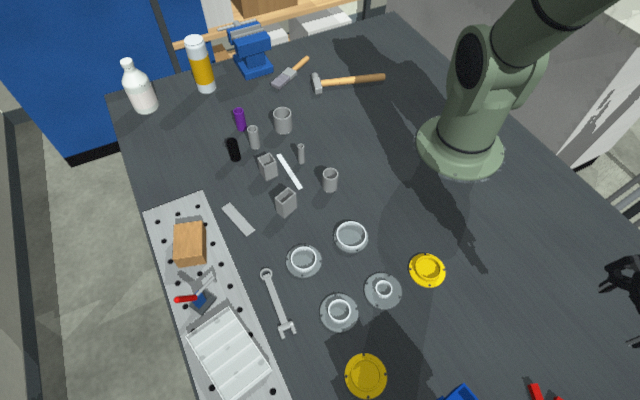

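View pics/side0.png

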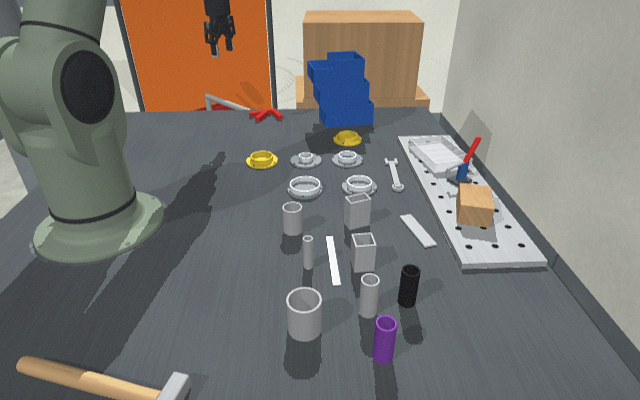

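The scene view shows these things at these pixels:
- **Round tubes:** grey, at (282,120), (253,137), (300,153) and (330,180).
- **Tube look-alikes:** black at (233,149) and purple at (239,119).
- **Box offcuts:** (267,166) and (286,202).
- **Grey nests:** (351,236), (304,260), (339,312) and (383,290).
- **Yellow look-alikes:** (427,270) and (366,375).

Next I'll measure them from the depth images.

```bash
cat > h.py <<'E'
import numpy as np, cv2
from workcell import telemetry, imaging
from scipy.optimize import least_squares
from scipy.spatial.transform import Rotation as R
def cloud(d,info,T=None):
    K=info["mtx"]; T=info["extrinsics"] if T is None else T
    v,u=np.mgrid[:400,:640]
    P=np.stack([(u-K[0,2])*d/K[0,0],(v-K[1,2])*d/K[1,1],d],-1)
    W=P@T[:3,:3].T+T[:3,3]; W[d==0]=np.nan
    return W
def circ(xy,r=None):
    c0=xy.mean(0)
    if r: f=lambda p:np.hypot(*(xy-p[:2]).T)-r
    else: f=lambda p:np.hypot(*(xy-p[:2]).T)-p[2]
    s=least_squares(f,list(c0)+([] if r else [0.02]),loss='soft_l1',f_scale=0.001)
    return s.x
def project(P,info,T=None):
    T=info["extrinsics"] if T is None else T
    p=(np.asarray(P)-T[:3,3])@T[:3,:3]; q=p@info["mtx"].T
    return q[:,:2]/q[:,2:]
E
python3 - <<'E'
from h import *
pix={'t58':(282,120),'t32':(253,137),'t20':(300,153),'t44':(330,180),'sq':(267,166),'ob':(286,202),'nA':(351,236),'nB':(304,260),'nC':(339,312),'nD':(383,290),'blk':(233,149),'pur':(239,119)}
C={}
for n in("scene","side"):
    C[n]=cloud(np.load(f"pics/{n}0.npy"),imaging.camera_info(n))
for k,(u,v) in pix.items():
    c0=np.nanmedian(C["scene"][v-4:v+5,u-4:u+5].reshape(-1,3),0)
    for n in C:
        P=C[n].reshape(-1,3); P=P[np.isfinite(P[:,0])]
        P=P[np.hypot(*(P[:,:2]-c0[:2]).T)<0.06]
        if k[0]=='n':
            Q=P[(P[:,2]>0.016)&(P[:,2]<.026)]
        else:
            P=P[(P[:,2]>0.01)&(P[:,2]<0.09)]; 
            if len(P)<5: continue
            m=np.percentile(P[:,2],97); Q=P[P[:,2]>m-0.006]
        if len(Q)>6:
            x=circ(Q[:,:2]); print(k,n,c0.round(3),len(Q),'z',Q[:,2].max().round(4),'fit',x.round(4),'box',(Q[:,:2].min(0)).round(3),(Q[:,:2].max(0)).round(3))
E
```

```text
t58 scene [ 0.468 -0.299  0.05 ] 90 z 0.0693 fit [ 0.4615 -0.3206  0.0263] box [ 0.433 -0.352] [ 0.49  -0.292]
t58 side [ 0.468 -0.299  0.05 ] 344 z 0.0686 fit [ 0.4619 -0.3239  0.0265] box [ 0.434 -0.352] [ 0.49  -0.294]
t32 scene [ 0.576 -0.278  0.049] 59 z 0.0778 fit [ 0.573  -0.2901  0.0149] box [ 0.557 -0.306] [ 0.634 -0.262]
t32 side [ 0.576 -0.278  0.049] 197 z 0.0763 fit [ 0.6022 -0.2924  0.0331] box [ 0.557 -0.308] [ 0.636 -0.262]
t20 scene [ 0.472 -0.163  0.036] 24 z 0.072 fit [ 0.4715 -0.1673  0.0086] box [ 0.462 -0.178] [ 0.481 -0.157]
t20 side [ 0.472 -0.163  0.036] 61 z 0.0711 fit [ 0.4712 -0.1695  0.0085] box [ 0.463 -0.18 ] [ 0.48 -0.16]
t44 scene [ 0.445 -0.028  0.045] 74 z 0.0655 fit [ 0.4396 -0.0443  0.0201] box [ 0.418 -0.065] [ 0.461 -0.023]
t44 side [ 0.445 -0.028  0.045] 133 z 0.0644 fit [ 0.4396 -0.0468  0.0198] box [ 0.419 -0.069] [ 0.46  -0.023]
sq scene [ 0.581 -0.15   0.049] 83 z 0.0651 fit [ 0.5779 -0.1687  0.0207] box [ 0.556 -0.191] [ 0.6   -0.148]
sq side [ 0.581 -0.15   0.049] 181 z 0.0661 fit [ 0.5772 -0.1707  0.0209] box [ 0.556 -0.192] [ 0.599 -0.1
[... 767 characters left out ...]
fit [0.595  0.2909 0.0249] box [0.569 0.264] [0.622 0.321]
nD scene [0.473 0.296 0.005] 81 z 0.0221 fit [0.4738 0.2948 0.0188] box [0.453 0.275] [0.494 0.315]
nD side [0.473 0.296 0.005] 53 z 0.0218 fit [0.4732 0.292  0.0185] box [0.456 0.272] [0.494 0.313]
blk scene [ 0.646 -0.258  0.052] 45 z 0.0758 fit [ 0.6436 -0.2709  0.0141] box [ 0.629 -0.289] [ 0.659 -0.256]
blk side [ 0.646 -0.258  0.052] 143 z 0.0766 fit [ 0.6439 -0.273   0.014 ] box [ 0.628 -0.288] [ 0.66  -0.257]
pur scene [ 0.587 -0.37   0.048] 41 z 0.0766 fit [ 0.5821 -0.3819  0.0143] box [ 0.566 -0.4  ] [ 0.597 -0.367]
pur side [ 0.587 -0.37   0.048] 200 z 0.077 fit [ 0.5813 -0.3845  0.014 ] box [ 0.566 -0.4  ] [ 0.597 -0.368]
```

```bash
python3 - <<'E'
import cv2
p=cv2.imread("pics/scene0.png"); cv2.imwrite("pics/crop0.png",cv2.resize(p[95:335,215:455],None,fx=2.5,fy=2.5,interpolation=cv2.INTER_CUBIC))
E
```

```text
(no output)
```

View pics/crop0.png

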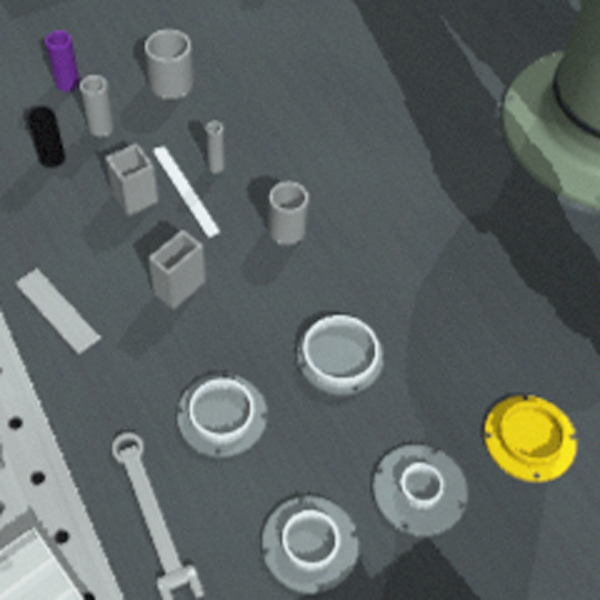

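```bash
cat >> h.py <<'E'
def go(x,y,z,yaw,rows=8):
    s=telemetry.observe(); M=R.from_euler('xyz',s['tool_rot'])
    t=M.inv().apply(np.array([x,y,z])-s['position'])
    T=R.from_euler('xyz',[np.pi,0,yaw]); rv=(M.inv()*T).as_rotvec()
    print('clock',round(float(s['clock']),2),'shift',t.round(4),'dist',np.linalg.norm(t).round(3),'turn',rv.round(3),'q',s['qpos'].round(2),'w',round(float(s['grip_width']),4),'F',np.round(s['force'],1))
    return t,rv
E
python3 - <<'E'
from h import *
C=[cloud(np.load(f"pics/{n}0.npy"),imaging.camera_info(n)) for n in("scene","side")]
for P in C:
    P=P.reshape(-1,3); P=P[np.isfinite(P[:,0])]; Q=P[(np.hypot(P[:,0]-.573,P[:,1]+.2905)<.03)&(P[:,2]>.068)&(P[:,2]<.085)]
    print(circ(Q[:,:2]).round(4))
go(0.5,0.2,0.25,1.95)
E
```

```text
[ 0.5716 -0.2902  0.0143]
[ 0.5714 -0.2926  0.0141]
clock 0.1 shift [-0.3993 -0.2635 -0.0189] dist 0.479 turn [-0.001  0.001  0.837] q [-1.29  0.52 -0.04  1.6   0.02  1.02 -0.11] w 0.0851 F [ 0.4  0.5 -0.2]
```

Call:
carry_out(
  series=[
    [-0.04,-0.026,-0.002,0,0,0.08,0],
    [-0.08,-0.053,-0.004,0,0,0.17,0],
    [-0.12,-0.08,-0.006,0,0,0.25,0],
    [-0.16,-0.105,-0.008,0,0,0.33,0],
    [-0.2,-0.13,-0.01,0,0,0.42,0],
    [-0.24,-0.158,-0.012,0,0,0.5,0],
    [-0.28,-0.185,-0.014,0,0,0.58,0],
    [-0.32,-0.21,-0.016,0,0,0.67,0],
    [-0.36,-0.237,-0.018,0,0,0.75,0],
    [-0.4,-0.263,-0.019,0,0,0.837,0],
  ],
)

```text
clock: 1.35
position: [0.5015, 0.1991, 0.2503]
tool_rot: [-3.141, -0.0, 1.947]
force: [-0.2, 0.9, 0.2]
grip_width: 0.0853
```

```bash
python3 - <<'E'
from h import *
go(0.4617,-0.322,0.2,0.96)
E
```

```text
clock 1.35 shift [-0.47   -0.2285  0.0503] dist 0.525 turn [-0.     0.     0.987] q [-0.69  0.37  0.27  1.82 -0.12  0.97  0.01] w 0.0853 F [-0.2  0.9  0.2]
```

Call:
carry_out(
  series=[
    [-0.047,-0.023,0.005,0,0,0.1,0],
    [-0.094,-0.046,0.01,0,0,0.2,0],
    [-0.141,-0.069,0.015,0,0,0.3,0],
    [-0.188,-0.091,0.02,0,0,0.4,0],
    [-0.235,-0.114,0.025,0,0,0.5,0],
    [-0.282,-0.137,0.03,0,0,0.6,0],
    [-0.329,-0.16,0.035,0,0,0.7,0],
    [-0.376,-0.183,0.04,0,0,0.8,0],
    [-0.423,-0.206,0.045,0,0,0.9,0],
    [-0.47,-0.2285,0.05,0,0,0.987,0],
  ],
)

```text
clock: 2.6
position: [0.4621, -0.3222, 0.2]
tool_rot: [-3.141, -0.0, 0.96]
force: [1.1, 1.0, 0.7]
grip_width: 0.0851
```

```bash
cat >> h.py <<'E'
def wcloud():
    s=telemetry.observe(); p,d=imaging.grab_frame("wrist"); i=imaging.camera_info("wrist")
    T=np.eye(4); T[:3,:3]=R.from_euler('xyz',s['tool_rot']).as_matrix(); T[:3,3]=s['position']
    return p,cloud(d,i,T@i["hand_eye"])
def find(W,x,y,zlo,zhi,rad=.045,r=None):
    P=W.reshape(-1,3); P=P[np.isfinite(P[:,0])]
    Q=P[(np.hypot(P[:,0]-x,P[:,1]-y)<rad)&(P[:,2]>zlo)&(P[:,2]<zhi)]
    print('n',len(Q),'fit',circ(Q[:,:2],r).round(4) if len(Q)>6 else None, 'zmax',Q[:,2].max().round(4) if len(Q) else None)
E
python3 - <<'E'
from h import *
go(0.4617,-0.322,0.2,0.96)
p,W=wcloud(); cv2.imwrite("pics/w1.png",p)
find(W,.4617,-.322,.06,.075)
find(W,.5715,-.2914,.068,.085,.03)
find(W,.4713,-.168,.064,.08,.03)
E
```

```text
clock 2.6 shift [-0.0001 -0.0005 -0.    ] dist 0.0 turn [-0. -0.  0.] q [ 0.1   0.53  0.58  1.82 -0.36  0.9   0.23] w 0.0851 F [1.1 1.  0.7]
n 1149 fit [ 0.4612 -0.3211  0.0263] zmax 0.0678
n 722 fit [ 0.5699 -0.2903  0.014 ] zmax 0.0768
n 435 fit [ 0.4702 -0.1686  0.0084] zmax 0.0718
```

View pics/w1.png

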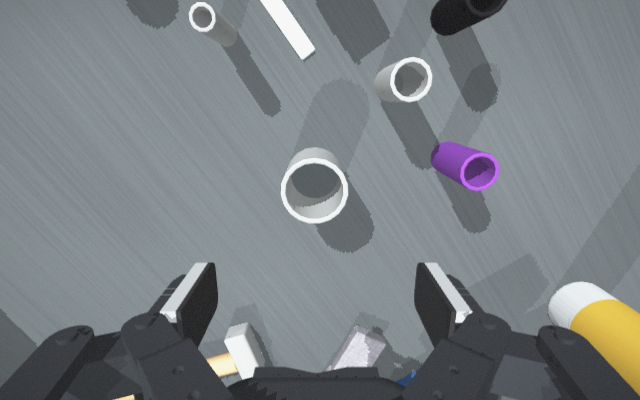

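Call:
carry_out(
  series=[
    [0,0,0.03,0,0,0,0],
    [0,0,0.07,0,0,0,0],
    [0,0,0.11,0,0,0,0],
    [0,0,0.145,0,0,0,0],
    [0,0,0.165,0,0,0,0],
    [0,0,0.176,0,0,0,0],
    [0,0,0.176,0,0,0,0],
    [0,0,0.176,0,0,0,255],
    [0,0,0.176,0,0,0,255],
    [0,0,0.176,0,0,0,255],
  ],
  force=60,
)

```text
clock: 3.9
position: [0.4629, -0.3209, 0.0256]
tool_rot: [3.14, -0.0, 0.963]
force: [-2.6, 2.5, 14.9]
grip_width: 0.0579
```

Call:
carry_out(
  series=[
    [0,0,0,0,0,0,255],
    [0,0,0,0,0,0,255],
    [0,0,-0.005,0,0,0,255],
    [0,0,-0.02,0,0,0,255],
    [0,0,-0.05,0,0,0,255],
    [0,0,-0.08,0,0,0,255],
    [0,0,-0.11,0,0,0,255],
    [0,0,-0.14,0,0,0,255],
    [0,0,-0.16,0,0,0,255],
    [0,0,-0.16,0,0,0,255],
  ],
)

```text
clock: 5.15
position: [0.4629, -0.321, 0.1861]
tool_rot: [3.139, -0.001, 0.963]
force: [0.3, 0.3, -3.1]
grip_width: 0.0576
```

```bash
python3 - <<'E'
from h import *
p,W=wcloud(); cv2.imwrite("pics/w2.png",p)
go(0.469,0.1287,0.19,1.84)
E
```

```text
clock 5.2 shift [ 0.3725 -0.2513 -0.0053] dist 0.449 turn [ 0.001  0.    -0.877] q [ 0.1   0.55  0.57  1.84 -0.38  0.87  0.25] w 0.058 F [-0.2 -0.1 -4.2]
```

View pics/w2.png

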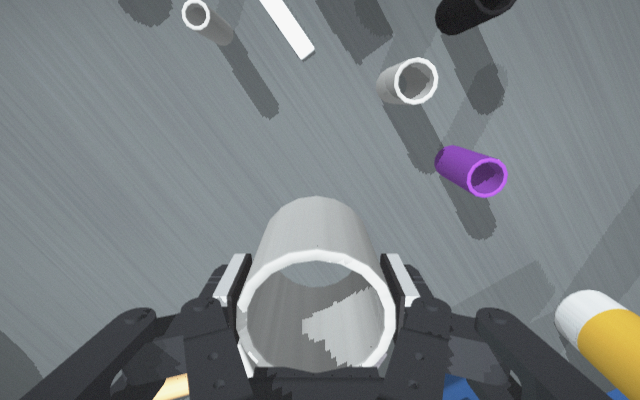

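Call:
carry_out(
  series=[
    [0.02,-0.013,0,0,0,-0.05,255],
    [0.06,-0.04,-0.001,0,0,-0.14,255],
    [0.105,-0.071,-0.002,0,0,-0.25,255],
    [0.15,-0.101,-0.002,0,0,-0.35,255],
    [0.195,-0.132,-0.003,0,0,-0.46,255],
    [0.24,-0.162,-0.004,0,0,-0.57,255],
    [0.285,-0.192,-0.004,0,0,-0.67,255],
    [0.33,-0.222,-0.005,0,0,-0.78,255],
    [0.36,-0.243,-0.005,0,0,-0.85,255],
    [0.3725,-0.2513,-0.005,0,0,-0.877,255],
  ],
)

```text
clock: 6.45
position: [0.4683, 0.1305, 0.1885]
tool_rot: [-3.14, -0.0, 1.844]
force: [-0.5, -1.7, -3.4]
grip_width: 0.0576
```

```bash
python3 - <<'E'
from h import *
go(0.469,0.1287,0.035,1.84)
p,W=wcloud(); cv2.imwrite("pics/w3.png",p)
go(0.469,0.1287,0.035,1.84)
s=telemetry.observe()
print(s['position'],s['tool_rot'])
find(W,.469,.1287,.015,.026,.05); find(W,.469,.1287,.19,.25,.05)
find(W,.6102,.1335,.015,.026,.05);find(W,.4735,.2935,.015,.026,.05); find(W,.595,.292,.015,.026,.05)
p,d=imaging.grab_frame("side"); cv2.imwrite("pics/s3.png",p)
E
```

```text
clock 6.45 shift [-0.0019  0.0004  0.1535] dist 0.154 turn [-0.001 -0.     0.004] q [-0.65  0.38  0.33  2.01 -0.17  0.78  0.05] w 0.0576 F [-0.5 -1.7 -3.4]
clock 6.5 shift [-0.0027 -0.      0.1536] dist 0.154 turn [-0.001 -0.001  0.005] q [-0.65  0.38  0.33  2.01 -0.17  0.78  0.05] w 0.0574 F [-0.7  3.7 -4.1]
[0.46843673 0.1313061  0.18856363] [-3.14054265e+00 -5.16751252e-04  1.84472811e+00]
n 828 fit [0.4673 0.1305 0.0375] zmax 0.0221
n 26845 fit [0.4676 0.1318 0.0277] zmax 0.25
n 1014 fit [0.6081 0.1353 0.0306] zmax 0.0217
n 357 fit [0.4718 0.2944 0.019 ] zmax 0.0217
n 1260 fit [0.5927 0.2925 0.0247] zmax 0.022
```

View pics/s3.png

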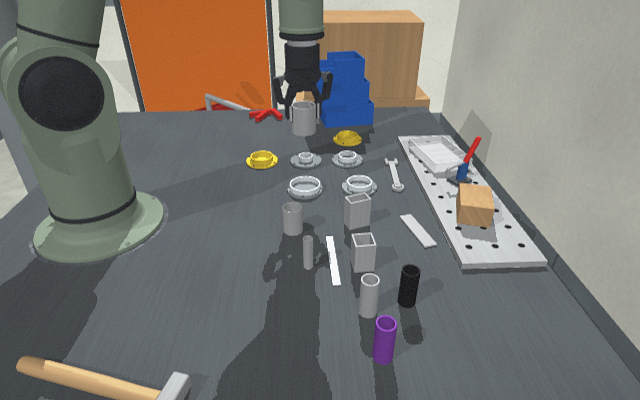

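View pics/w3.png

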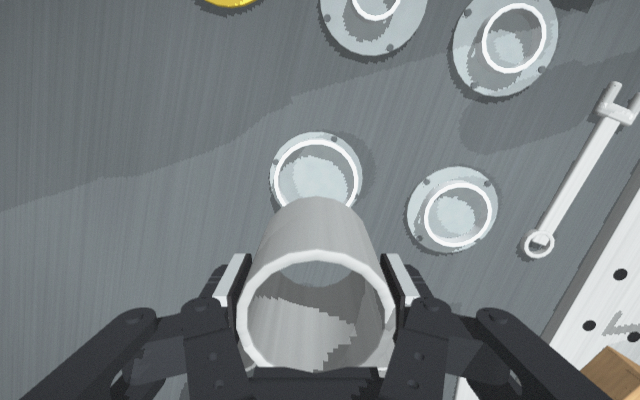

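Call:
carry_out(
  series=[
    [-0.001,0,0.02,0,0,0,255],
    [-0.002,0,0.05,0,0,0,255],
    [-0.002,0,0.08,0,0,0,255],
    [-0.002,0,0.105,0,0,0,255],
    [-0.002,0,0.125,0,0,0,255],
    [-0.002,0,0.138,0,0,0,255],
    [-0.002,0,0.147,0,0,0,255],
    [-0.002,0,0.152,0,0,0,255],
    [-0.002,0,0.154,0,0,0,255],
    [-0.002,0,0.154,0,0,0,255],
  ],
)

```text
clock: 7.8
position: [0.4696, 0.1267, 0.0355]
tool_rot: [3.141, -0.0, 1.84]
force: [0.3, 1.1, -3.0]
grip_width: 0.0579
```

Call:
carry_out(
  series=[
    [0.002,0,0.001,0,0,0,255],
    [0.002,0,0.002,0,0,0,255],
    [0.002,0,0.003,0,0,0,255],
    [0.002,0,0.004,0,0,0,255],
    [0.002,0,0.004,0,0,0,255],
  ],
)

```text
clock: 8.43
position: [0.469, 0.1286, 0.0317]
tool_rot: [3.141, -0.0, 1.84]
force: [-3.9, -0.4, 9.5]
grip_width: 0.0577
```

Contact with the floor: the force went from -3 to +9.5 N. Releasing and rising.

Call:
carry_out(
  series=[
    [0,0,0,0,0,0,60],
    [0,0,0,0,0,0,30],
    [0,0,0,0,0,0,0],
    [0,0,0,0,0,0,0],
    [0,0,-0.02,0,0,0,0],
    [0,0,-0.05,0,0,0,0],
    [0,0,-0.09,0,0,0,0],
    [0,0,-0.13,0,0,0,0],
    [0,0,-0.16,0,0,0,0],
    [0,0,-0.17,0,0,0,0],
  ],
)

```text
clock: 9.68
position: [0.4695, 0.1288, 0.2028]
tool_rot: [3.139, -0.001, 1.84]
force: [-0.4, -0.2, -0.5]
grip_width: 0.0856
```

```bash
python3 - <<'E'
from h import *
p,W=wcloud(); cv2.imwrite("pics/w4.png",p)
find(W,.469,.1287,.066,.08,.05);find(W,.469,.1287,.015,.026,.05)
go(0.4396,-0.045,0.2,1.47)
E
```

```text
n 1177 fit [0.4684 0.1275 0.0263] zmax 0.0742
n 938 fit [0.466  0.1348 0.034 ] zmax 0.026
clock 9.72 shift [-0.1596 -0.075   0.0026] dist 0.176 turn [ 0.002 -0.001  0.37 ] q [-0.66  0.36  0.35  2.   -0.17  0.81  0.05] w 0.0858 F [0.8 0.3 1. ]
```

View pics/w4.png

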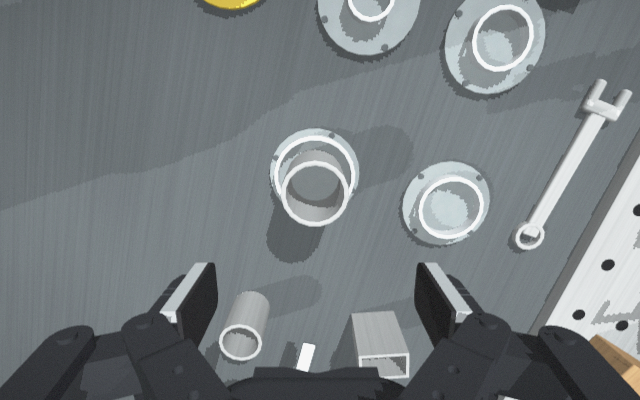

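Call:
carry_out(
  series=[
    [-0.02,-0.009,0,0,0,0.05,0],
    [-0.06,-0.028,0,0,0,0.14,0],
    [-0.1,-0.047,0,0,0,0.24,0],
    [-0.14,-0.066,0,0,0,0.33,0],
    [-0.16,-0.075,0,0,0,0.37,0],
    [-0.16,-0.075,0,0,0,0.37,0],
  ],
)

```text
clock: 10.48
position: [0.4385, -0.0472, 0.2007]
tool_rot: [-3.141, 0.001, 1.466]
force: [0.4, 0.3, -0.0]
grip_width: 0.0853
```

```bash
python3 - <<'E'
from h import *
p,W=wcloud()
find(W,.4396,-.0455,.056,.08,.04);find(W,.4713,-.168,.064,.08,.03)
go(0.4394,-0.045,0.024,1.47)
E
```

```text
n 753 fit [ 0.4383 -0.0438  0.0196] zmax 0.0636
n 269 fit [ 0.4696 -0.1666  0.0084] zmax 0.0713
clock 10.53 shift [0.001  0.0006 0.1768] dist 0.177 turn [-0.001  0.    -0.001] q [-0.43  0.31  0.49  2.11 -0.21  0.77  0.09] w 0.0852 F [0.2 0.6 0.3]
```

Call:
carry_out(
  series=[
    [0.001,0,0.03,0,0,0,0],
    [0.001,0,0.07,0,0,0,0],
    [0.001,0,0.11,0,0,0,0],
    [0.001,0,0.145,0,0,0,0],
    [0.001,0,0.165,0,0,0,0],
    [0.001,0,0.175,0,0,0,0],
    [0.001,0,0.175,0,0,0,100],
    [0.001,0,0.175,0,0,0,255],
    [0.001,0,0.175,0,0,0,255],
    [0.001,0,0.175,0,0,0,255],
  ],
  force=60,
)

```text
clock: 11.78
position: [0.4398, -0.0444, 0.0273]
tool_rot: [3.14, -0.0, 1.47]
force: [-2.3, 0.2, 12.3]
grip_width: 0.0429
```

Call:
carry_out(
  series=[
    [0,0,0,0,0,0,255],
    [0,0,0,0,0,0,255],
    [0,0,-0.005,0,0,0,255],
    [0,0,-0.02,0,0,0,255],
    [0,0,-0.05,0,0,0,255],
    [0,0,-0.08,0,0,0,255],
    [0,0,-0.11,0,0,0,255],
    [0,0,-0.14,0,0,0,255],
    [0,0,-0.17,0,0,0,255],
    [0,0,-0.17,0,0,0,255],
  ],
)

```text
clock: 13.02
position: [0.44, -0.0445, 0.1987]
tool_rot: [3.138, -0.001, 1.47]
force: [-0.3, 0.1, -2.8]
grip_width: 0.0429
```

```bash
python3 - <<'E'
from h import *
go(0.6095,0.134,0.2,1.785)
E
```

```text
clock 13.03 shift [ 0.1947  0.1506 -0.0005] dist 0.246 turn [ 0.004 -0.001 -0.315] q [-0.46  0.31  0.52  2.12 -0.23  0.76  0.11] w 0.0429 F [-0.3  0.1 -2.8]
```

Call:
carry_out(
  series=[
    [0.015,0.012,0,0,0,-0.02,255],
    [0.05,0.039,0,0,0,-0.08,255],
    [0.09,0.07,0,0,0,-0.15,255],
    [0.13,0.1,0,0,0,-0.21,255],
    [0.165,0.128,0,0,0,-0.27,255],
    [0.188,0.145,0,0,0,-0.305,255],
    [0.195,0.1505,0,0.003,0,-0.315,255],
    [0.195,0.1505,0,0.003,0,-0.315,255],
  ],
)

```text
clock: 14.02
position: [0.6084, 0.1343, 0.1954]
tool_rot: [-3.137, -0.0, 1.785]
force: [0.1, -0.7, -1.7]
grip_width: 0.0424
```

```bash
python3 - <<'E'
from h import *
p,W=wcloud(); cv2.imwrite("pics/w5.png",p)
find(W,.6095,.134,.015,.026,.05); find(W,.61,.134,.22,.245,.03)
go(0.6095,0.134,0.037,1.785)
E
```

```text
n 778 fit [0.6091 0.1356 0.0305] zmax 0.0222
n 7950 fit [0.6078 0.1359 0.0203] zmax 0.245
clock 14.07 shift [0.     0.002  0.1587] dist 0.159 turn [-0.004 -0.    -0.001] q [-0.56  0.59  0.38  1.65 -0.25  0.95  0.12] w 0.0429 F [ 0.1 -0.8 -1.6]
```

View pics/w5.png

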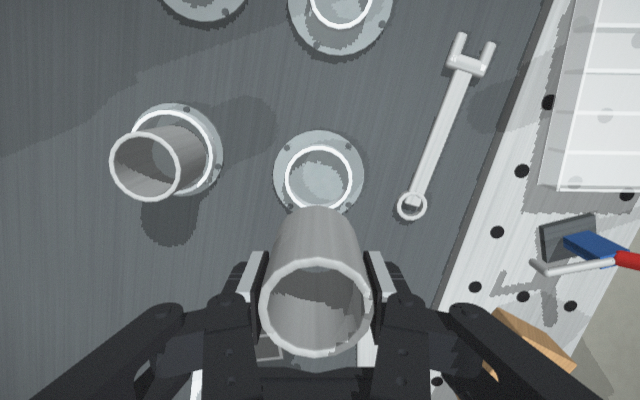

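Call:
carry_out(
  series=[
    [0,0.001,0.02,-0.002,0,0,255],
    [0,0.0015,0.05,-0.004,0,0,255],
    [0,0.0015,0.08,-0.004,0,0,255],
    [0,0.0015,0.105,-0.004,0,0,255],
    [0,0.0015,0.125,-0.004,0,0,255],
    [0,0.0015,0.138,-0.004,0,0,255],
    [0,0.0015,0.147,-0.004,0,0,255],
    [0,0.0015,0.153,-0.004,0,0,255],
    [0,0.0015,0.156,-0.004,0,0,255],
    [0,0.0015,0.156,-0.004,0,0,255],
  ],
)

```text
clock: 15.32
position: [0.6098, 0.1345, 0.0404]
tool_rot: [3.14, -0.0, 1.785]
force: [-0.1, 1.2, -2.0]
grip_width: 0.0428
```

Call:
carry_out(
  series=[
    [0,0,0.002,0,0,0,255],
    [0,0,0.004,0,0,0,255],
    [0,0,0.005,0,0,0,255],
    [0,0,0.006,0,0,0,255],
    [0,0,0.007,0,0,0,255],
    [0,0,0.007,0,0,0,255],
  ],
)

```text
clock: 16.08
position: [0.6097, 0.1345, 0.0334]
tool_rot: [3.14, -0.001, 1.785]
force: [-1.1, 0.5, 2.3]
grip_width: 0.0429
```

Contact again (-2.0 to +2.3 N). Releasing slowly and rising.

Call:
carry_out(
  series=[
    [0,0,0.0007,0,0,0,255],
    [0,0,0.0007,0,0,0,90],
    [0,0,0,0,0,0,45],
    [0,0,0,0,0,0,0],
    [0,0,0,0,0,0,0],
    [0,0,-0.02,0,0,0,0],
    [0,0,-0.06,0,0,0,0],
    [0,0,-0.1,0,0,0,0],
    [0,0,-0.14,0,0,0,0],
    [0,0,-0.16,0,0,0,0],
  ],
)

```text
clock: 17.32
position: [0.6102, 0.1344, 0.197]
tool_rot: [3.137, -0.001, 1.784]
force: [-0.3, 0.6, -0.5]
grip_width: 0.0855
```

```bash
python3 - <<'E'
from h import *
p,W=wcloud(); cv2.imwrite("pics/w6.png",p)
find(W,.61,.134,.062,.08,.05);find(W,.469,.1287,.066,.08,.05)
go(0.471,-0.1675,0.2,1.23)
E
```

```text
n 800 fit [0.6089 0.135  0.0196] zmax 0.0698
n 1542 fit [0.4698 0.1275 0.0264] zmax 0.0736
clock 17.38 shift [-0.2654 -0.2007 -0.0028] dist 0.333 turn [ 0.006 -0.003  0.554] q [-0.56  0.58  0.38  1.65 -0.26  0.95  0.12] w 0.0853 F [1.5 0.3 3.6]
```

View pics/w6.png

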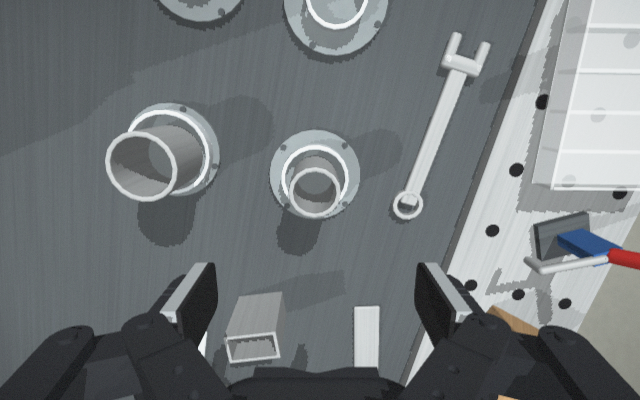

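Call:
carry_out(
  series=[
    [-0.02,-0.015,0,0,0,0.04,0],
    [-0.06,-0.045,0,0,0,0.12,0],
    [-0.1,-0.076,-0.001,0,0,0.21,0],
    [-0.14,-0.106,-0.001,0,0,0.29,60],
    [-0.18,-0.136,-0.002,0,0,0.37,100],
    [-0.22,-0.166,-0.002,0,0,0.46,100],
    [-0.25,-0.189,-0.003,0.003,0,0.52,100],
    [-0.2655,-0.2005,-0.003,0.005,-0.002,0.554,100],
    [-0.2655,-0.2005,-0.003,0.005,-0.002,0.554,100],
  ],
)

```text
clock: 18.5
position: [0.4699, -0.1681, 0.1964]
tool_rot: [-3.139, 0.002, 1.229]
force: [0.7, 1.7, -0.1]
grip_width: 0.0516
```

```bash
python3 - <<'E'
from h import *
p,W=wcloud()
find(W,.471,-.1675,.064,.08,.03);find(W,.5715,-.2914,.069,.085,.03)
go(0.471,-0.1675,0.028,1.23)
E
```

```text
n 273 fit [ 0.47   -0.1671  0.0084] zmax 0.0714
n 583 fit [ 0.5701 -0.2892  0.0141] zmax 0.0766
clock 18.55 shift [1.000e-04 1.300e-03 1.682e-01] dist 0.168 turn [-0.003  0.002  0.002] q [-0.21  0.43  0.57  1.98 -0.31  0.82  0.19] w 0.0524 F [0.7 1.  0.3]
```

Call:
carry_out(
  series=[
    [0,0.0005,0.03,-0.002,0,0,100],
    [0,0.0005,0.07,-0.003,0.002,0,100],
    [0,0.0005,0.11,-0.003,0.002,0,100],
    [0,0.0005,0.145,-0.003,0.002,0,100],
    [0,0.0005,0.16,-0.003,0.002,0,100],
    [0,0.0005,0.168,-0.003,0.002,0,100],
    [0,0.0005,0.168,-0.003,0.002,0,130],
    [0,0.0005,0.168,-0.003,0.002,0,255],
    [0,0.0005,0.168,-0.003,0.002,0,255],
    [0,0.0005,0.168,-0.003,0.002,0,255],
  ],
  force=50,
)

```text
clock: 19.8
position: [0.4704, -0.168, 0.0289]
tool_rot: [3.141, -0.0, 1.231]
force: [-0.9, 1.0, 7.5]
grip_width: 0.019
```

Call:
carry_out(
  series=[
    [0,0,0,0,0,0,255],
    [0,0,0,0,0,0,255],
    [0,0,-0.005,0,0,0,255],
    [0,0,-0.02,0,0,0,255],
    [0,0,-0.05,0,0,0,255],
    [0,0,-0.08,0,0,0,255],
    [0,0,-0.11,0,0,0,255],
    [0,0,-0.14,0,0,0,255],
    [0,0,-0.17,0,0,0,255],
    [0,0,-0.17,0,0,0,255],
  ],
)

```text
clock: 21.05
position: [0.4706, -0.1682, 0.2005]
tool_rot: [3.139, -0.001, 1.231]
force: [-0.1, -0.6, -1.3]
grip_width: 0.0192
```

```bash
python3 - <<'E'
from h import *
go(0.48,0.06,0.2,1.69)
go(0.473,0.294,0.2,2.13)
E
```

```text
clock 21.05 shift [ 0.2182 -0.0673  0.0005] dist 0.228 turn [ 0.003 -0.    -0.459] q [-0.22  0.42  0.59  1.98 -0.32  0.83  0.2 ] w 0.0192 F [-0.1 -0.6 -1.3]
clock 21.05 shift [ 4.365e-01 -1.519e-01  4.000e-04] dist 0.462 turn [ 0.003  0.001 -0.899] q [-0.22  0.42  0.59  1.98 -0.32  0.83  0.2 ] w 0.0192 F [-0.1 -0.6 -1.3]
```

Call:
carry_out(
  series=[
    [0.025,-0.009,0,0,0,-0.05,255],
    [0.075,-0.026,0,0,0,-0.15,255],
    [0.13,-0.045,0,0,0,-0.27,255],
    [0.185,-0.064,0,0,0,-0.38,255],
    [0.24,-0.083,0,0,0,-0.49,255],
    [0.295,-0.102,0,0,0,-0.61,255],
    [0.35,-0.121,0,0.002,0,-0.72,255],
    [0.4,-0.139,0,0.003,0,-0.82,255],
    [0.43,-0.15,0,0.003,0,-0.885,255],
    [0.4365,-0.152,0,0.003,0,-0.899,255],
  ],
)

```text
clock: 22.3
position: [0.4713, 0.2961, 0.1975]
tool_rot: [-3.138, -0.002, 2.133]
force: [-0.3, -1.2, -1.1]
grip_width: 0.019
```

```bash
python3 - <<'E'
from h import *
p,W=wcloud(); cv2.imwrite("pics/w7.png",p)
find(W,.473,.294,.015,.026,.03); find(W,.473,.294,.232,.25,.02);find(W,.595,.292,.015,.026,.04)
go(0.473,0.294,0.04,2.13)
E
```

```text
n 536 fit [0.4715 0.2953 0.0187] zmax 0.0218
n 3401 fit [0.47   0.2977 0.0099] zmax 0.25
n 708 fit [0.5924 0.2936 0.0247] zmax 0.0219
clock 22.35 shift [-0.0023  0.001   0.1576] dist 0.158 turn [-0.004 -0.002  0.002] q [-0.87  0.47  0.29  1.83 -0.17  0.87  0.06] w 0.0191 F [-0.7 -0.3 -0.2]
```

View pics/w7.png

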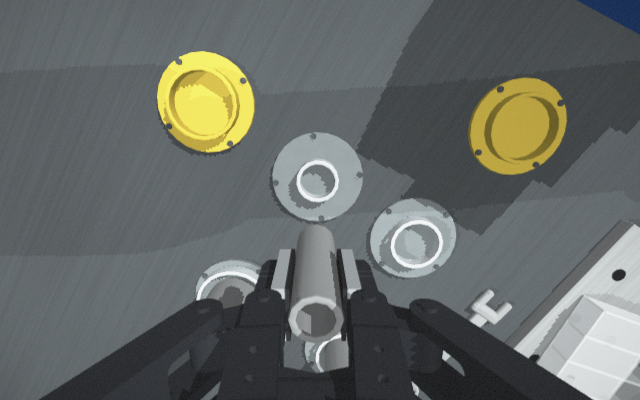

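Call:
carry_out(
  series=[
    [0,0,0.02,0,0,0,255],
    [0,0,0.05,0,0,0,255],
    [0,0,0.08,0,0,0,255],
    [0,0,0.105,0,0,0,255],
    [0,0,0.125,0,0,0,255],
    [0,0,0.138,0,0,0,255],
    [0,0,0.147,0,0,0,255],
    [0,0,0.153,0,0,0,255],
    [0,0,0.156,0,0,0,255],
    [0,0,0.156,0,0,0,255],
  ],
)

```text
clock: 23.6
position: [0.4717, 0.2943, 0.0421]
tool_rot: [-3.139, -0.002, 2.13]
force: [0.8, -0.2, -0.9]
grip_width: 0.0187
```

Call:
carry_out(
  series=[
    [0,0.0007,0.002,0,0,0,255],
    [0,0.0007,0.004,0,0,0,255],
    [0,0.0007,0.005,0,0,0,255],
    [0,0.0007,0.006,0,0,0,255],
    [0,0.0007,0.007,0,0,0,255],
    [0,0.0007,0.008,0,0,0,255],
    [0,0.0007,0.008,0,0,0,255],
  ],
)

```text
clock: 24.48
position: [0.4724, 0.2947, 0.0348]
tool_rot: [-3.139, -0.002, 2.13]
force: [-4.8, -3.8, 20.8]
grip_width: 0.0189
```

Call:
carry_out(
  series=[
    [0,0,-0.0007,0,0,0,255],
    [0,0,-0.0007,0,0,0,170],
    [0,0,-0.0007,0,0,0,120],
    [0,0,-0.0007,0,0,0,80],
    [0,0,-0.001,0,0,0,80],
    [0,0,-0.02,0,0,0,80],
    [0,0,-0.06,0,0,0,80],
    [0,0,-0.1,0,0,0,80],
    [0,0,-0.14,0,0,0,80],
    [0,0,-0.165,0,0,0,80],
  ],
)

```text
clock: 25.72
position: [0.4731, 0.2948, 0.2022]
tool_rot: [-3.141, -0.002, 2.129]
force: [-0.3, -0.2, 0.4]
grip_width: 0.0584
```

```bash
python3 - <<'E'
from h import *
p,W=wcloud(); cv2.imwrite("pics/w8.png",p)
find(W,.473,.294,.07,.09,.03);find(W,.473,.294,.015,.026,.03)
go(0.52,0.0,0.2,1.2)
E
```

```text
n 274 fit [0.4706 0.2951 0.0084] zmax 0.0776
n 443 fit [0.4718 0.2951 0.0186] zmax 0.0259
clock 25.77 shift [-0.2747 -0.1175  0.0037] dist 0.299 turn [ 0.001 -0.003  0.929] q [-0.88  0.46  0.3   1.82 -0.17  0.88  0.06] w 0.0585 F [1.9 0.4 3.4]
```

View pics/w8.png

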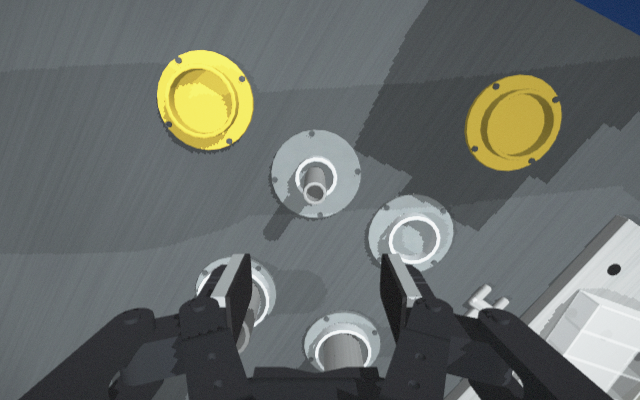

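```bash
python3 - <<'E'
from h import *
go(0.525,0.0,0.2,1.6)
E
```

```text
clock 25.77 shift [-0.2774 -0.1132  0.0037] dist 0.3 turn [ 0.002 -0.003  0.529] q [-0.88  0.46  0.3   1.82 -0.17  0.88  0.06] w 0.0585 F [1.9 0.4 3.4]
```

Call:
carry_out(
  series=[
    [-0.02,-0.008,0,0,0,0.04,80],
    [-0.06,-0.024,0,0,0,0.12,80],
    [-0.11,-0.045,0.001,0,0,0.21,80],
    [-0.16,-0.065,0.002,0,0,0.31,80],
    [-0.21,-0.086,0.002,0,0,0.4,80],
    [-0.25,-0.102,0.002,0,0,0.48,80],
    [-0.277,-0.113,0.002,0.001,-0.002,0.529,80],
  ],
)

```text
clock: 26.65
position: [0.5234, -0.0032, 0.1973]
tool_rot: [-3.138, 0.003, 1.595]
force: [-0.1, 0.8, -0.6]
grip_width: 0.0587
```

```bash
python3 - <<'E'
from h import *
go(0.571,-0.29,0.2,1.1)
E
```

```text
clock 26.65 shift [-0.2879  0.0406 -0.002 ] dist 0.291 turn [-0.003  0.004  0.495] q [-0.46  0.45  0.47  1.92 -0.26  0.84  0.17] w 0.0587 F [-0.1  0.8 -0.6]
```

Call:
carry_out(
  series=[
    [-0.02,0.003,0,0,0,0.04,80],
    [-0.065,0.009,0,0,0,0.12,80],
    [-0.11,0.016,0,0,0,0.2,80],
    [-0.155,0.022,0,0,0,0.28,80],
    [-0.2,0.028,0,0,0,0.36,80],
    [-0.24,0.034,0,0,0,0.43,80],
    [-0.275,0.039,0,0,0,0.48,80],
    [-0.289,0.041,0,0,0,0.495,80],
    [-0.289,0.041,0,0,0,0.495,80],
    [-0.289,0.041,0,0,0,0.495,80],
  ],
)

```text
clock: 27.9
position: [0.5736, -0.2863, 0.1974]
tool_rot: [-3.139, 0.003, 1.108]
force: [0.2, -0.6, -0.2]
grip_width: 0.059
```

```bash
python3 - <<'E'
from h import *
p,W=wcloud(); cv2.imwrite("pics/w9.png",p)
find(W,.571,-.29,.068,.085,.03)
go(0.5707,-0.29,0.028,1.1)
E
```

```text
n 553 fit [ 0.571  -0.2898  0.014 ] zmax 0.0764
clock 27.95 shift [-0.0041 -0.0006  0.1694] dist 0.169 turn [-0.003  0.003  0.008] q [ 0.    0.66  0.58  1.61 -0.4   1.    0.25] w 0.0588 F [-1.3 -0.   0.6]
```

View pics/w9.png

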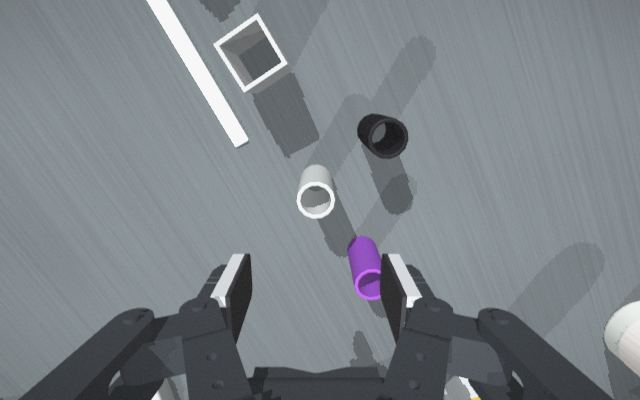

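Call:
carry_out(
  series=[
    [-0.003,0,0.02,0,0.002,0.006,80],
    [-0.004,-0.0005,0.06,-0.002,0.003,0.008,80],
    [-0.004,-0.0005,0.1,-0.002,0.003,0.008,80],
    [-0.004,-0.0005,0.135,-0.002,0.003,0.008,80],
    [-0.004,-0.0005,0.158,-0.002,0.003,0.008,80],
    [-0.004,-0.0005,0.168,-0.002,0.003,0.008,80],
    [-0.004,-0.0005,0.168,-0.002,0.003,0.008,110],
    [-0.004,-0.0005,0.168,-0.002,0.003,0.008,255],
    [-0.004,-0.0005,0.168,-0.002,0.003,0.008,255],
    [-0.004,-0.0005,0.168,-0.002,0.003,0.008,255],
  ],
  force=55,
)

```text
clock: 29.2
position: [0.5711, -0.2918, 0.0304]
tool_rot: [3.14, 0.001, 1.098]
force: [-1.7, 1.0, 6.7]
grip_width: 0.0307
```

Call:
carry_out(
  series=[
    [0,0,0,0,0,0,255],
    [0,0,0,0,0,0,255],
    [0,0,-0.005,0,0,0,255],
    [0,0,-0.02,0,0,0,255],
    [0,0,-0.05,0,0,0,255],
    [0,0,-0.08,0,0,0,255],
    [0,0,-0.11,0,0,0,255],
    [0,0,-0.14,0,0,0,255],
    [0,0,-0.17,0,0,0,255],
    [0,0,-0.17,0,0,0,255],
  ],
)

```text
clock: 30.45
position: [0.5715, -0.292, 0.2025]
tool_rot: [3.138, 0.001, 1.098]
force: [0.7, -0.2, -1.8]
grip_width: 0.0308
```

```bash
python3 - <<'E'
from h import *
go(0.585,0.0,0.2,1.6)
E
```

```text
clock 30.45 shift [ 0.2661 -0.1211  0.0019] dist 0.292 turn [ 0.004  0.002 -0.502] q [ 0.01  0.65  0.59  1.61 -0.41  1.01  0.25] w 0.0308 F [ 0.7 -0.2 -1.8]
```

Call:
carry_out(
  series=[
    [0.02,-0.009,0,0,0,-0.04,255],
    [0.06,-0.027,0,0,0,-0.11,255],
    [0.105,-0.048,0.001,0,0,-0.2,255],
    [0.15,-0.068,0.001,0,0,-0.28,255],
    [0.195,-0.089,0.001,0,0,-0.37,255],
    [0.235,-0.107,0.002,0,0,-0.44,255],
    [0.266,-0.121,0.002,0.003,0.001,-0.502,255],
    [0.266,-0.121,0.002,0.003,0.001,-0.502,255],
  ],
)

```text
clock: 31.45
position: [0.5836, 0.0044, 0.1966]
tool_rot: [-3.137, -0.002, 1.606]
force: [-0.3, -0.3, 0.3]
grip_width: 0.0307
```

```bash
python3 - <<'E'
from h import *
go(0.594,0.292,0.2,2.03)
E
```

```text
clock 31.45 shift [ 0.2871  0.0205 -0.0029] dist 0.288 turn [-0.004 -0.003 -0.424] q [-0.43  0.54  0.46  1.76 -0.3   0.91  0.2 ] w 0.0307 F [-0.3 -0.3  0.3]
```

Call:
carry_out(
  series=[
    [0.02,0.001,0,0,0,-0.03,255],
    [0.065,0.005,0,0,0,-0.1,255],
    [0.11,0.008,0,0,0,-0.16,255],
    [0.155,0.011,0,0,0,-0.23,255],
    [0.2,0.014,0,0,0,-0.3,255],
    [0.24,0.017,0,0,0,-0.36,255],
    [0.275,0.02,0,0,0,-0.41,255],
    [0.29,0.021,0,0,0,-0.425,255],
    [0.29,0.021,0,0,0,-0.425,255],
    [0.29,0.021,0,0,0,-0.425,255],
  ],
)

```text
clock: 32.7
position: [0.597, 0.2893, 0.1974]
tool_rot: [-3.139, -0.001, 2.023]
force: [0.4, -0.4, -1.8]
grip_width: 0.0311
```

```bash
python3 - <<'E'
from h import *
p,W=wcloud(); cv2.imwrite("pics/w10.png",p)
find(W,.594,.292,.015,.026,.04); find(W,.594,.292,.23,.25,.025)
go(0.594,0.292,0.043,2.03)
E
```

```text
n 719 fit [0.5934 0.2936 0.0246] zmax 0.0217
n 6989 fit [0.595  0.2916 0.0147] zmax 0.25
clock 32.75 shift [ 0.0035 -0.0012  0.1545] dist 0.155 turn [-0.003 -0.002 -0.007] q [-0.75  0.64  0.34  1.53 -0.24  1.01  0.11] w 0.0305 F [ 0.9  0.  -1.7]
```

View pics/w10.png

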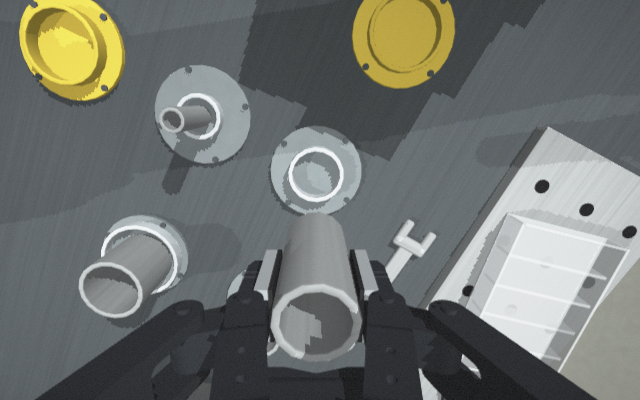

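Call:
carry_out(
  series=[
    [0.001,0,0.02,0,0,-0.002,255],
    [0.003,-0.001,0.05,0,0,-0.005,255],
    [0.003,-0.001,0.08,0,0,-0.005,255],
    [0.003,-0.001,0.105,0,0,-0.005,255],
    [0.003,-0.001,0.125,0,0,-0.005,255],
    [0.003,-0.001,0.138,0,0,-0.005,255],
    [0.003,-0.001,0.147,0,0,-0.005,255],
    [0.003,-0.001,0.152,0,0,-0.005,255],
    [0.003,-0.001,0.154,0,0,-0.005,255],
    [0.003,-0.001,0.154,0,0,-0.005,255],
  ],
)

```text
clock: 34.0
position: [0.5942, 0.2935, 0.0437]
tool_rot: [-3.139, -0.002, 2.03]
force: [0.2, -0.3, -2.2]
grip_width: 0.0308
```

Call:
carry_out(
  series=[
    [0,0,0.002,0,0,0,255],
    [0,0,0.004,0,0,0,255],
    [0,0,0.005,0,0,0,255],
    [0,0,0.006,0,0,0,255],
    [0,0,0.007,0,0,0,255],
    [0,0,0.0075,0,0,0,255],
    [0,0,0.0075,0,0,0,255],
  ],
)

```text
clock: 34.88
position: [0.5941, 0.2934, 0.0365]
tool_rot: [-3.139, -0.002, 2.03]
force: [-3.0, -1.6, 8.3]
grip_width: 0.0308
```

Call:
carry_out(
  series=[
    [0,0,0,0,0,0,255],
    [0,0,0,0,0,0,130],
    [0,0,0,0,0,0,90],
    [0,0,0,0,0,0,60],
    [0,0,0,0,0,0,60],
    [0,0,-0.02,0,0,0,60],
    [0,0,-0.06,0,0,0,60],
    [0,0,-0.1,0,0,0,60],
    [0,0,-0.14,0,0,0,60],
    [0,0,-0.17,0,0,0,60],
  ],
)

```text
clock: 36.12
position: [0.595, 0.2932, 0.2093]
tool_rot: [-3.141, -0.002, 2.03]
force: [-0.7, 0.6, -0.8]
grip_width: 0.0654
```

Call:
carry_out(
  series=[
    [0.03,0,-0.02,0,0,0,60],
    [0.08,0,-0.05,0,0,0,60],
    [0.13,0,-0.08,0,0,0,60],
    [0.16,0,-0.1,0,0,0,60],
    [0.17,0,-0.1,0,0,0,60],
    [0.17,0,-0.1,0,0,0,60],
  ],
)

```text
clock: 36.88
position: [0.5195, 0.4451, 0.3062]
tool_rot: [-3.139, -0.002, 2.03]
force: [0.9, 0.2, -0.2]
grip_width: 0.0652
```

```bash
python3 - <<'E'
from h import *
for n in("scene","side"):
    p,d=imaging.grab_frame(n); cv2.imwrite(f"pics/{n}9.png",p); W=cloud(d,imaging.camera_info(n)); print(n)
    for k,x,y,lo in(('58',.469,.1287,.066),('44',.61,.1335,.062),('32',.5945,.292,.074),('20',.473,.2935,.07),('sq',.5775,-.17,.058),('ob',.584,-.028,.065)):
        print(k,end=' ');find(W,x,y,lo,lo+.02,.04)
E
```

```text
scene
58 n 137 fit [0.4704 0.1271 0.0266] zmax 0.0752
44 n 102 fit [0.6105 0.1344 0.0197] zmax 0.0701
32 n 82 fit [0.5941 0.2943 0.0141] zmax 0.0829
20 n 37 fit [0.4728 0.2942 0.0084] zmax 0.0781
sq n 77 fit [ 0.5776 -0.1687  0.0212] zmax 0.0669
ob n 86 fit [ 0.5842 -0.0274  0.0216] zmax 0.0714
side
58 n 132 fit [0.4704 0.1239 0.0266] zmax 0.0737
44 n 94 fit [0.6101 0.1313 0.0198] zmax 0.0698
32 n 55 fit [0.5941 0.2916 0.0141] zmax 0.0826
20 n 28 fit [0.4738 0.2921 0.0085] zmax 0.0779
sq n 193 fit [ 0.5775 -0.1706  0.021 ] zmax 0.0659
ob n 131 fit [ 0.5834 -0.0299  0.0208] zmax 0.0718
```

View pics/side9.png

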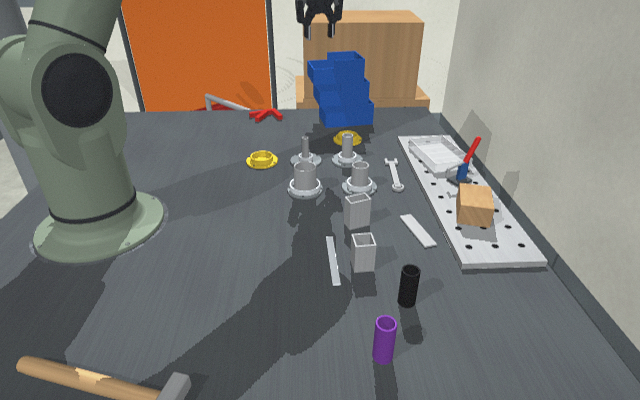

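View pics/scene9.png

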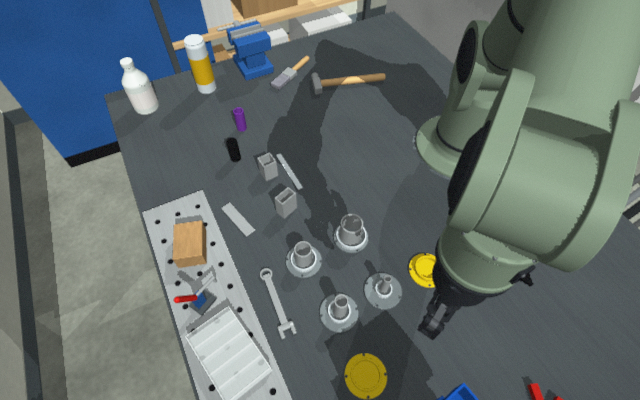

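All four tubes stand in their nests within about 4 mm of the axes, and the offcuts have not moved. The arm is clear of everything.

```bash
python3 -c "
from workcell import ticket
print(ticket.job_done())"
```

```text
the job is handed in; nothing more can be done
None
```

I stood all four round tubes in the nests that fit them: 58, 44, 20 and 32 mm, in that order. I lowered each until the wrist force showed it touching the nest floor, then released it. The job was handed in at about 37 s.

- **Tubes:** in the last scene and side pictures, every tube axis is within about 4 mm of its nest's axis (12 mm allowed). Each rim is at the height expected for a tube standing on the nest floor. The tubes look upright, though I did not measure their tilt.
- **Offcuts and look-alikes:** both box offcuts are within about 1 mm of their starting positions. I did not handle the black, purple or yellow look-alikes, and they appear in place.
- **Disagreements:** the scene and side cameras differ steadily by 2–3 mm in y, close to the stated 2 mm calibration accuracy. The contact force when setting down tube_20 reached about 21 N, so I eased off slightly before releasing it. No check failed.

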